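Run the nuts into the tote's cut-off corner and hold it over the tray

TASK

Pick up the white tote by its carrying bar and tilt it until all four loose nuts have slid together into its cut-off corner, without spilling any. Hold it still like that, clearly tilted, with the cut-off corner a few centimetres above the aluminium tray and not touching it, so that the nuts can be counted out. Finish while still holding the tilted tote in the air, and leave the other things on the bench alone.

Things in the scene. Friction and masses are not known exactly. Their poses are not given: they have to be found in the camera images.
- tote: open white plastic tote, outside 220 (x) x 160 (y) x 50 mm tall, walls and floor 6 mm, slippery inside; the corner at -x, +y is cut off at 45 degrees, 45 mm off each side. A wooden carrying bar runs along x over its middle: 22 wide (y), 20 tall, underside 110 and top 130 mm above the tote's underside, on a thin post at each end. Origin: centre of the underside, z up. Loose, 0.25 to 0.5 kg
- cut_corner (a point): middle of the cut-off corner's outer face at the tote's underside, at (-87.5, 57.5, 0) mm in the tote's axes; the cut face looks along (-1, +1) in the tote's x, y
- handle_mid (a point): middle of the tote's carrying bar, 120 mm above the underside; the place to grip, across the bar's 22 mm width
- tray: shallow open aluminium tray, 140 (its x) x 110 (its y) x 25 mm tall, wall 4 mm, fixed to the bench; origin at the centre of its underside, z up
- nut0: loose steel hex nut in the tote, 24 mm across flats, 27 mm across its corners, 13 tall, 33 g; origin: centre of its underside as it starts, flat on the tote's floor (friction on the tote about 0.14 to 0.21, so it starts to slide at a slope of 8 to 12 degrees, and needs more to slide along a wall)
- nut1: loose steel hex nut in the tote, 24 mm across flats, 27 mm across its corners, 13 tall, 33 g; origin: centre of its underside as it starts, flat on the tote's floor (friction on the tote about 0.14 to 0.21, so it starts to slide at a slope of 8 to 12 degrees, and needs more to slide along a wall)
- nut2: loose steel hex nut in the tote, 24 mm across flats, 27 mm across its corners, 13 tall, 33 g; origin: centre of its underside as it starts, flat on the tote's floor (friction on the tote about 0.14 to 0.21, so it starts to slide at a slope of 8 to 12 degrees, and needs more to slide along a wall)
- nut3: loose steel hex nut in the tote, 24 mm across flats, 27 mm across its corners, 13 tall, 33 g; origin: centre of its underside as it starts, flat on the tote's floor (friction on the tote about 0.14 to 0.21, so it starts to slide at a slope of 8 to 12 degrees, and needs more to slide along a wall)
- slat_stack: bystander, leave alone: small square tower of wooden slats laid crosswise, 120 x 120 x 48 mm tall
- glue_bottle: bystander, leave alone: white plastic bottle, 60 mm across, 170 mm tall
- mallet: bystander, leave alone: hammer lying on the bench, its handle wooden
- screwdriver: bystander, leave alone: screwdriver lying on the bench
- sanding_block: bystander, leave alone: cork sanding block 90 x 50 x 28 mm tall
- offcut: bystander, leave alone: wood offcut 70 x 45 x 30 mm tall
- screw_cup: bystander, leave alone: steel cup 70 mm across, 70 mm tall
Not all that is in view belongs to the job. Of the things like the tray, leave any that is brown; of the rest the larger one is meant.

How it is judged:
By the outcome, as a careful person would: the job done as asked, in the order asked, and still so for the second after the job is handed in, while the arm keeps its last pose, push and grip.
It also fails if it takes over 42 s, if anything falls off the work surface, if the arm or the gripper's body presses on something with over 40 N, if the wrist force passes 120 N, or if a joint passes its speed limit or range.

ROBOT

A 7-joint arm with a two-finger parallel gripper is mounted at the origin on the work surface. World frame = base frame: x ahead of the robot, y to its left, z up, the work surface at z = 0. Lengths are in m, angles in rad, forces in N, time in s.
With the tool pointing down it reaches from about 0.4 to 0.85 m from the base axis. Payload 4.5 kg.
Tool frame: the origin (TCP) lies between the finger pads; the fingertips stand 8 mm ahead of it and the grasp point (between the pads) lies 11 mm behind it; z points along the fingers, y is the direction in which the jaws open and shut (so a half turn about z gives the same grasp; the last joint's range is limited). The gripper opens to 88 mm and grips with 3 to 60 N. Pads are 18 mm wide; open, the fingers measure 123 mm over their backs; the gripper's body (75 mm by 187 mm) begins 45 mm behind the grasp point.
Start: joints at [-1.157, 0.689, -0.195, 1.565, 0.157, 0.902, -0.215], TCP at [0.232, 0.58, 0.247] pointing down, gripper open.
Joint ranges: [-3.01, 3.01], [-0.46, 2.08], [-1.47, 1.51], [0.13, 2.56], [-1, 4.14], [0.04, 2.09], [-2.66, 2.66]. Speed limits (rad/s): [2.57, 2.57, 3.14, 3.14, 3.14, 3.14, 3.14].

INTERFACE

Orientations are given as a unit quaternion [x, y, z, w].
In Python, from plant import r gives the robot as it stands.
- The arm moves only by the tool carry_out, never from a script. Its argument "commands" is a list that holds one entry, the list of rows, each a list of 7 numbers: the turn, a rotation vector about the tool's x, y, z in rad, then the shift along the tool's x, y, z in cm, then the finger opening in cm, from 0 to 8.81. A call has 1 to 10 rows; each row is the pose to reach, as a shift and turn from the pose commanded when the call began, along the tool's axes at that moment; what a row does not reach only later rows make up. A row lasts 1/12 s, in which the tool goes at most 41.7 mm and 7.16 degrees, less where a joint would pass 70% of its speed; a pose out of reach is approached as far as the arm can. A call with a gripper value outside its range is refused whole. The fingers move at their own pace and stop on an object; "force" is the grip in N (left out, the last holds). Time passes only in rows, so rows that repeat a pose let the fingers close. It gives the time, the measured TCP pose, the force and the opening at its end, in the units of the state.
- r.get_state(): the state, without advancing time (a new reading comes with each control period).
- r.snapshot(name): name is "side" or "top" or "wrist"; returns a dict with "pixels" (420x560x3 uint8, red, green, blue), "mtx" (3x3 intrinsics, pixels), "xyz" and "rotation" of the camera in the world. Camera axes: x right, y down, z forward; pixel columns grow to the right and rows downward; lengths in m; the calibration is good to about 2 mm. A picture is of the moment at which its call begins. There is no depth.
- r.finish_job(): hands the job in, once; it reports no verdict.
The state is a dict: "clock": time; "q": joint angles; "qd": joint speeds; "joint_torque": joint torques, N m; "tool_pos": TCP position; "eef_rot": TCP orientation; "contact_force": force on the tool from outside, world axes, zero at the start; "moment": the same for the moment, N m; "opening": opening from 0.0 (shut) to 1.0 (fully open).
Only numpy, scipy, OpenCV 4.12 (cv2) and the standard library are available. Lean on these libraries where they do the work, as an engineer would, in place of code of your own. Each camera call takes 0.05 s, during which the arm holds its last target.

## Working session

There is one attempt and no reset: what is moved stays moved. The work goes in short steps, Python scripts to look and compute and a tool call to move; the robot and the scene stay as the last step left them, time stands still between calls to the robot, and variables do not carry over. Pictures are saved under pics/ and viewed, and the job is handed in when it is done.

Besides the shell and the picture viewer there is one more tool, called as a command line: name --argument value ..., lists and objects as JSON in quotes. carry_out: Moves the arm, as the interface text tells. Its arguments: {"type":"object","properties":{"commands":{"type":"array"},"force":{"type":"number"}},"required":["commands"]}

```bash
mkdir -p pics; ls; python3 - <<'E'
from plant import r
import cv2,numpy as np
print(r.get_state())
for n in("side","top","wrist"):
    s=r.snapshot(n);cv2.imwrite(f"pics/{n}0.png",s["pixels"][:,:,::-1]);print(n,s["mtx"].tolist(),s["xyz"],np.array(s["rotation"]).round(4).tolist())
E
```

```text
pics
{'clock': 0.0, 'q': array([-1.1571857 ,  0.68998282, -0.19448426,  1.56632235,  0.15729017,
        0.90248274, -0.21507499]), 'qd': array([-4.49148612e-05,  4.01217947e-04, -3.23781386e-05,  2.98817495e-06,
        5.83465226e-04,  1.05234952e-05,  2.34281630e-04]), 'joint_torque': array([-2.32276670e-04, -5.27565479e+01, -1.26695450e+00, -1.53430277e+01,
       -5.26409259e-02,  6.47666340e-03,  1.78392452e-04]), 'tool_pos': array([0.23154834, 0.57987614, 0.24591576]), 'eef_rot': array([ 1.88727678e-01,  9.82029046e-01, -8.97757804e-04, -1.01589863e-04]), 'contact_force': array([0.4825805 , 0.990776  , 0.02411149]), 'moment': array([-0.02293751,  0.01867726,  0.00212348]), 'opening': 1.0029708358343976}
side [[521.0459333980104, 0.0, 285.5247565778982], [0.0, 521.0459333980104, 210.8054649453717], [0.0, 0.0, 1.0]] [-0.00778188  1.2185062   1.1688048 ] [-0.1912, 0.8832, -0.4162, 0.1008]
top [[464.23361375767814, 0.0, 277.28322979893517], [0.0, 464.23361375767814, 205.61830770252874], [0.0, 0.0, 1.0]] [0.45001852 0.00466844 1.40276636] [0.7134, -0.6995, 0.0254, -0.0333]
wrist [[328.5532060756783, 0.0, 274.37750404616054], [0.0, 328.5532060756783, 211.46385669189215], [0.0, 0.0, 1.0]] [0.17005736 0.60447459 0.38475873] [0.8207, 0.5562, 0.0725, 0.1083]
```

View pics/top0.png

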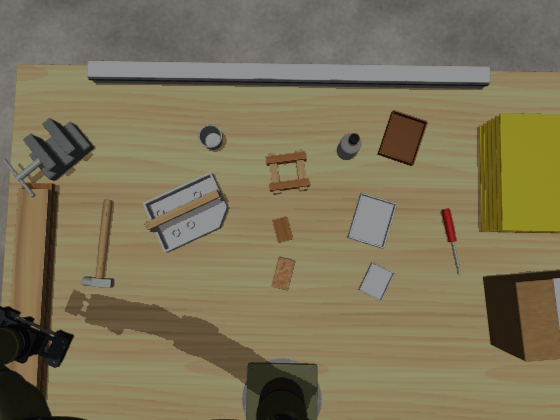

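View pics/side0.png

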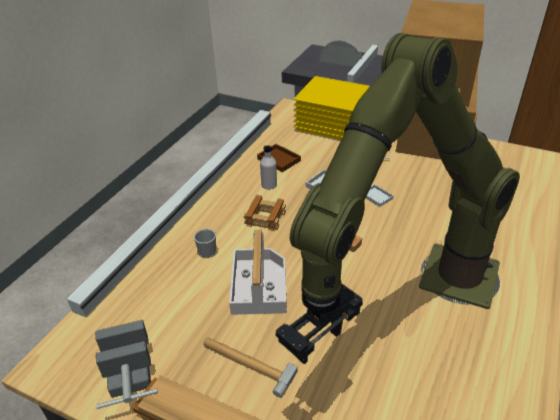

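View pics/wrist0.png

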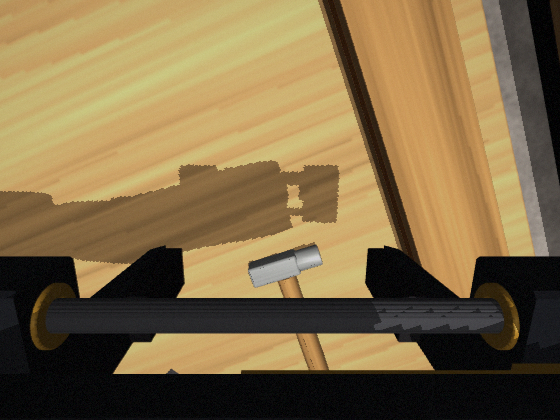

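The top view shows the tote at (187,212) with its cut corner near (222,222). The tray candidates are brown (402,138), which is excluded, large aluminium (371,221), which I choose, and small aluminium (376,281). Next I'll check this in close crops.

```bash
python3 - <<'E'
import cv2
im=cv2.imread("pics/top0.png")
a=cv2.resize(im[165:260,135:240],None,fx=5,fy=5,interpolation=cv2.INTER_CUBIC)
b=cv2.resize(im[185:305,340:400],None,fx=4,fy=4,interpolation=cv2.INTER_CUBIC)
h=max(a.shape[0],b.shape[0]);import numpy as np
o=np.zeros((h,a.shape[1]+b.shape[1],3),'uint8');o[:a.shape[0],:a.shape[1]]=a;o[:b.shape[0],a.shape[1]:]=b
cv2.imwrite("pics/crop0.png",o);print(o.shape)
E
```

```text
(480, 765, 3)
```

View pics/crop0.png

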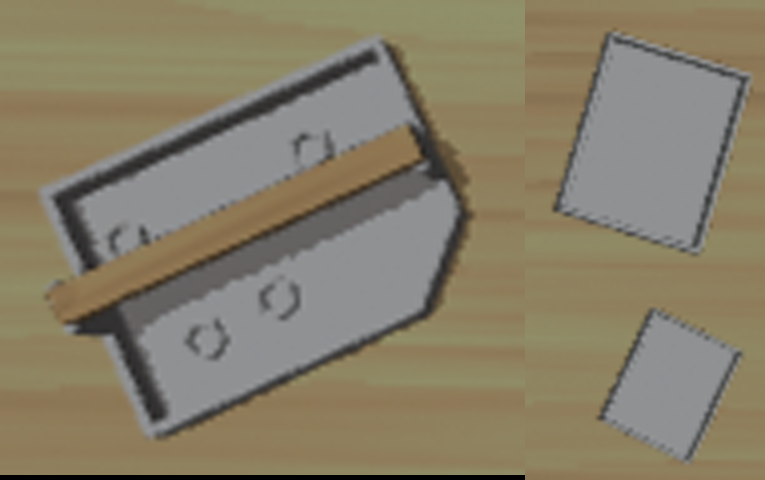

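```bash
cat > h.py <<'E'
import numpy as np,cv2
from scipy.spatial.transform import Rotation as R
from scipy.optimize import least_squares
def proj(s,P):
    Rm=np.array(s["rotation"]); Rm=R.from_quat(Rm).as_matrix() if Rm.shape==(4,) else Rm
    c=(np.asarray(P)-s["xyz"])@Rm
    return np.c_[c[:,0]/c[:,2]*s["mtx"][0][0]+s["mtx"][0][2],c[:,1]/c[:,2]*s["mtx"][1][1]+s["mtx"][1][2]]
def ray(s,uv,z):
    Rm=R.from_quat(s["rotation"]).as_matrix();m=s["mtx"]
    d=Rm@np.array([(uv[0]-m[0][2])/m[0][0],(uv[1]-m[1][2])/m[1][1],1]);t=(z-s["xyz"][2])/d[2];return s["xyz"]+t*d
def fit2d(s,M,uv,x0):
    M=np.array(M,float);uv=np.array(uv,float)
    def W(p):return M@R.from_euler('z',p[2]).as_matrix().T+[p[0],p[1],0]
    o=least_squares(lambda p:(proj(s,W(p))-uv).ravel(),x0);return o.x,o.fun.reshape(-1,2).round(1)
TOTE=[[110,80,50],[110,-80,50],[-110,-80,50],[-110,35,50],[-65,80,50]]
E
python3 - <<'E'
from h import *
from plant import r
s=r.snapshot("top");np.save("top.npy",s,allow_pickle=True)
f=lambda l,k,o:np.array(l)/k+o-0.4
uv=f([(158,438),(40,190),(385,38),(470,210),(430,318)],5,(135,165))
p,res=fit2d(s,np.array(TOTE)/1e3,uv,[.45,.26,2]);print("tote",p,np.degrees(p[2]),res.tolist())
M=np.array([[70,55,25],[70,-55,25],[-70,-55,25],[-70,55,25]])/1e3
uv=f(np.array([(605,33),(750,75),(698,253),(555,210)])-[525,0],4,(340,185))
t,res=fit2d(s,M,uv,[.42,-.27,-.2]);print("tray",t,np.degrees(t[2]),res.tolist())
for n,u in dict(bottle=(348,147),slat=(288,170),off=(283,229),sand=(284,273),mallet=(98,282),cup=(211,137),tray2=(376,281),drv=(448,222)).items():print(n,ray(s,u,.04).round(3))
# side check overlay
ss=r.snapshot("side");im=ss["pixels"][:,:,::-1].copy()
T=np.array(TOTE)/1e3;Wp=T@R.from_euler('z',p[2]).as_matrix().T+[p[0],p[1],0]
W2=np.array([[.11,0,.13],[-.11,0,.13]])@R.from_euler('z',p[2]).as_matrix().T+[p[0],p[1],0]
cv2.polylines(im,[proj(ss,Wp).round().astype(int)],True,(0,0,255))
cv2.polylines(im,[proj(ss,W2).round().astype(int)],False,(0,255,0))
Tr=M@R.from_euler('z',t[2]).as_matrix().T+[t[0],t[1],0]
cv2.polylines(im,[proj(ss,Tr).round().astype(int)],True,(255,0,0))
cv2.imwrite("pics/side1.png",cv2.resize(im[150:330,180:420],None,fx=3,fy=3))
h=R.from_euler('z',p[2]).apply([0,0,.12])+[p[0],p[1],0];print("handle",h)
st=r.get_state();q=R.from_quat(st["eef_rot"]);print(q.as_matrix().round(3).tolist(),st["tool_pos"])
E
```

```text
tote [0.53884011 0.27910808 2.02484526] 116.01508755151792 [[-0.6, 0.5], [1.1, 0.4], [0.4, -0.5], [-0.6, 0.4], [-0.2, -0.8]]
tray [ 0.52654656 -0.25848082 -0.27259226] -15.61838583270596 [[0.4, -0.5], [-0.2, -0.4], [0.0, 0.4], [-0.2, 0.4]]
bottle [ 0.742 -0.186  0.04 ]
slat [ 0.67  -0.009  0.04 ]
off [0.495 0.003 0.04 ]
sand [ 0.367 -0.003  0.04 ]
mallet [0.33  0.539 0.04 ]
cup [0.765 0.223 0.04 ]
tray2 [ 0.349 -0.27   0.04 ]
drv [ 0.525 -0.479  0.04 ]
handle [0.53884011 0.27910808 0.12      ]
[[-0.929, 0.371, -0.0], [0.371, 0.929, -0.001], [-0.0, -0.001, -1.0]] [0.23161822 0.58024023 0.24636111]
```

View pics/side1.png

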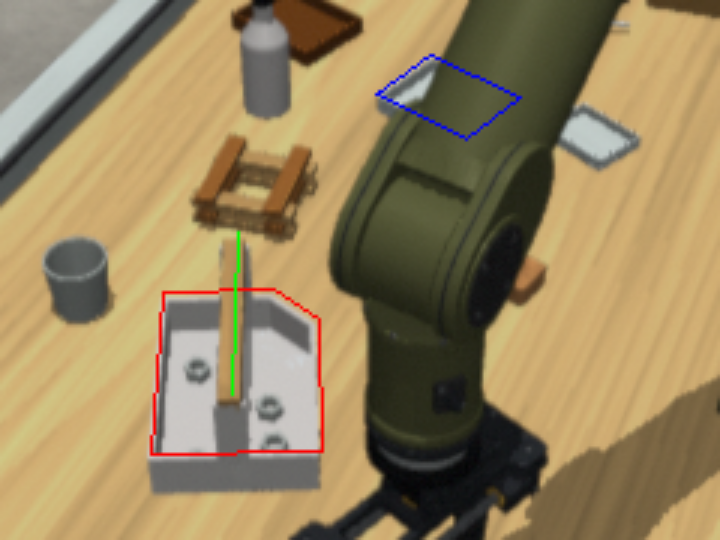

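The side view confirms the tote fit: overlay at (235,370) and bar within about 2 px of the picture. The crop confirms the larger grey tray at (371,221). Now I move over the handle.

carry_out --commands '[[[0,0,0.06,-3,-1.3,0,8.8],[0,0,0.13,-7,-2.9,0,8.8],[0,0,0.21,-11,-4.6,0,8.8],[0,0,0.29,-15,-6.3,0,8.8],[0,0,0.37,-19,-7.9,0,8.8],[0,0,0.45,-23,-9.6,0,8.8],[0,0,0.53,-27,-11.3,0,8.8],[0,0,0.6,-31,-12.9,0,8.8],[0,0,0.67,-35,-14.6,0,8.8],[0,0,0.737,-38.3,-16,0,8.8]]]' --force 60

```text
clock: 1.08
tool_pos: [0.524, 0.2935, 0.2468]
eef_rot: [0.531, 0.847, 0.0, -0.0]
contact_force: [1.0, 1.1, -0.2]
opening: 0.997
```

carry_out --commands '[[[0,0,0,-0.8,-0.9,0,8.8],[0,0,0,-0.8,-0.9,0,8.8],[0,0,0,-0.8,-0.9,0,8.8]]]'

```text
clock: 1.33
tool_pos: [0.5179, 0.284, 0.2466]
eef_rot: [0.53, 0.848, 0.0, -0.001]
contact_force: [0.1, 1.0, -0.2]
opening: 0.996
```

```bash
cat >> h.py <<'E'
def need(st,target):
    q=R.from_quat(st["eef_rot"]);return (q.inv().apply(np.array(target)-st["tool_pos"])*100).round(2)
def yaw_to(st,ydir):
    q=R.from_quat(st["eef_rot"]);return q.apply([0,1,0]),q.apply([1,0,0]),q.apply([0,0,1])
E
python3 - <<'E'
from h import *
from plant import r
st=r.get_state();print(st["clock"],st["tool_pos"],st["q"].round(2),need(st,[.5388,.2791,.109]))
y=yaw_to(st,0);print(np.degrees(np.arctan2(y[0][1],y[0][0])),[v.round(3).tolist() for v in y])
s=r.snapshot("wrist");cv2.imwrite("pics/w1.png",s["pixels"][:,:,::-1])
c,s2=np.cos(2.0248),np.sin(2.0248)
W=np.array([[.11,0,.13],[-.11,0,.13],[0,0,.13]])@R.from_euler('z',2.0248).as_matrix().T+[.5388,.2791,0];print(proj(s,W).round())
E
```

```text
1.3333 [0.51790928 0.28403254 0.24661947] [-0.56  0.64 -0.03  1.68  0.02  0.83 -0.15] [-1.37  1.67 13.76]
25.983452896535297 [[0.899, 0.438, -0.001], [-0.438, 0.899, 0.001], [-0.001, 0.001, -1.0]]
[[297.  81.]
 [293. 342.]
 [295. 225.]]
```

View pics/w1.png

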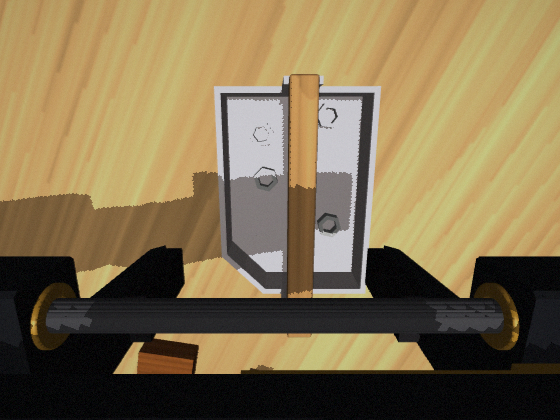

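```bash
python3 - <<'E'
from h import *
from plant import r
top=np.load("top.npy",allow_pickle=True).item();w=r.snapshot("wrist");sd=r.snapshot("side")
uvt=np.array([(158,438),(40,190),(385,38),(470,210),(430,318),(62,300),(422,143)])/5+[134.6,164.6]
B=[[110,0,130],[-110,0,130]]
Mt=np.array(TOTE+B)/1e3;Mb=np.array(B)/1e3
uvs=np.array([(229,400),(232,240)])/3+[179.7,149.7]
Mw=np.array(B+TOTE[:3])/1e3; uvw=np.array([(304.5,74),(300,337),(215,87),(381,87),(362,293)])
obs=[(top,Mt,uvt,1),(sd,Mb,uvs,1),(w,Mw,uvw,.5)]
def W(M,p):return M@R.from_euler('z',p[2]).as_matrix().T+[p[0],p[1],0]
f=lambda p:np.concatenate([(proj(s,W(M,p))-u).ravel()*k for s,M,u,k in obs])
o=least_squares(f,[.5388,.279,2.02],loss='soft_l1');print(o.x,np.degrees(o.x[2]))
for s,M,u,k in obs:print((proj(s,W(M,o.x))-u).round(1).tolist())
st=r.get_state();print(st["tool_pos"],need(st,[o.x[0],o.x[1],.109]))
E
```

```text
[0.54005769 0.28531992 2.01888565] 115.67362719182248
[[-3.0, -0.1], [-1.0, -0.3], [-1.5, -0.8], [-2.6, 0.1], [-2.4, -1.1], [-2.7, 1.4], [-1.7, -0.3]]
[[-1.0, -0.9], [0.4, -1.3]]
[[-0.7, 1.9], [-3.8, 1.9], [-1.8, 0.0], [-1.3, 1.5], [0.2, 1.8]]
[0.517065   0.2864591  0.24673895] [-1.14  2.01 13.77]
```

carry_out --commands '[[[0,0,0,-0.6,1,0,8.8],[0,0,0,-1.1,2.1,2,8.8],[0,0,0,-1.1,2.1,5,8.8],[0,0,0,-1.1,2.1,8,8.8],[0,0,0,-1.1,2.1,10.5,8.8],[0,0,0,-1.1,2.1,12.5,8.8],[0,0,0,-1.1,2.1,13.7,8.8],[0,0,0,-1.1,2.1,13.7,8.8]]]'

```text
clock: 2.15
tool_pos: [0.5397, 0.2841, 0.1072]
eef_rot: [0.529, 0.849, -0.002, -0.001]
contact_force: [-0.4, 0.9, 0.1]
opening: 0.997
```

```bash
python3 - <<'E'
from h import *
from plant import r
st=r.get_state();print(st["tool_pos"],st["contact_force"])
a=r.snapshot("wrist")["pixels"];b=r.snapshot("side")["pixels"][150:330,180:420]
b=cv2.resize(b,None,fx=1.2,fy=1.2);a=a.copy();a[:b.shape[0],:b.shape[1]]=b
cv2.imwrite("pics/w2.png",a[:,:,::-1])
E
```

```text
[0.53973003 0.28413857 0.10721504] [-0.39764781  0.89217457  0.05417757]
```

View pics/w2.png

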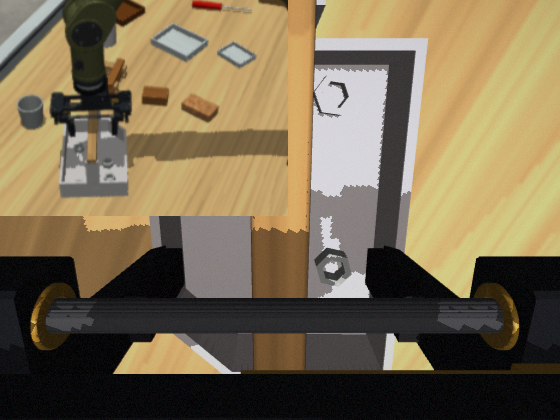

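The bar (cols 252-307) is centred between the fingers (183-367). Now I close the gripper.

carry_out --commands '[[[0,0,0,0,0,0,0],[0,0,0,0,0,0,0],[0,0,0,0,0,0,0],[0,0,0,0,0,0,0],[0,0,0,0,0,0,0],[0,0,0,0,0,0,0],[0,0,0,0,0,0,0],[0,0,0,0,0,0,0]]]' --force 60

```text
clock: 2.92
tool_pos: [0.5419, 0.2833, 0.1097]
eef_rot: [0.53, 0.848, 0.0, -0.0]
contact_force: [0.2, 0.2, -0.1]
opening: 0.417
```

carry_out --commands '[[[0,0,0,0,0,0,0],[0,0,0,0,0,-0.5,0],[0,0,0,0,0,-1.5,0],[0,0,0,0,0,-3,0],[0,0,0,0,0,-5,0],[0,0,0,0,0,-7,0],[0,0,0,0,0,-9,0],[0,0,0,0,0,-11,0],[0,0,0,0,0,-12,0],[0,0,0,0,0,-12,0]]]'

```text
clock: 3.75
tool_pos: [0.5429, 0.2838, 0.2321]
eef_rot: [0.53, 0.848, 0.002, 0.001]
contact_force: [0.2, 1.1, -5.5]
opening: 0.244
```

```bash
python3 - <<'E'
from h import *
from plant import r
st=r.get_state();print(st["tool_pos"],st["contact_force"],st["opening"]*88,st["q"].round(2))
print([v.round(3).tolist() for v in yaw_to(st,0)])
b=r.snapshot("side")["pixels"][130:330,160:440]
cv2.imwrite("pics/s3.png",cv2.resize(b,None,fx=2.8,fy=2.8)[:,:,::-1])
E
```

```text
[0.54290624 0.28376646 0.2320718 ] [ 0.19399005  1.09835245 -5.53965464] 21.428267136542658 [-0.54  0.68 -0.03  1.63  0.02  0.82 -0.13]
[[0.899, 0.438, 0.004], [-0.438, 0.899, 0.0], [0.004, 0.002, -1.0]]
```

View pics/s3.png

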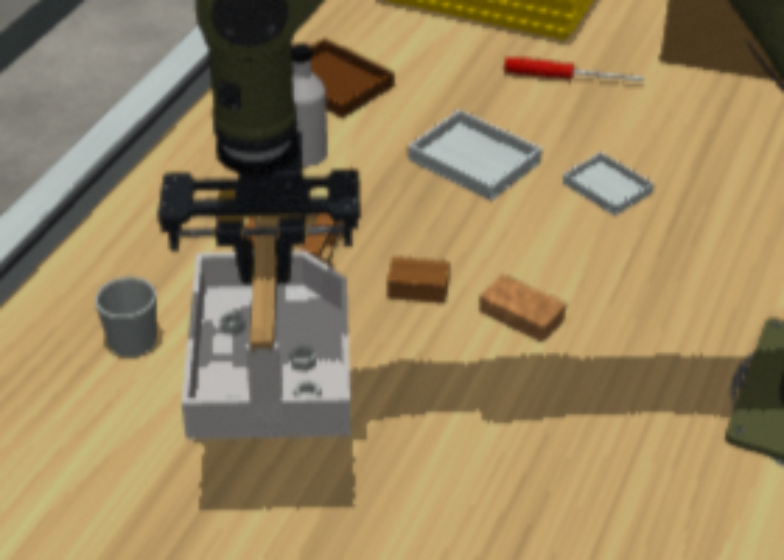

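carry_out --commands '[[[-0.02,0.02,0,0,0,0,0],[-0.05,0.05,0,0,0,-1,0],[-0.09,0.09,0,0,0,-2,0],[-0.13,0.13,0,0,0,-3,0],[-0.17,0.17,0,0,0,-3,0],[-0.21,0.21,0,0,0,-3,0],[-0.25,0.25,0,0,0,-3,0],[-0.3,0.3,0,0,0,-3,0],[-0.34,0.34,0,0,0,-3,0],[-0.37,0.37,0,0,0,-3,0]]]'

```text
clock: 4.63
tool_pos: [0.5401, 0.2809, 0.2572]
eef_rot: [0.513, 0.819, 0.251, -0.06]
contact_force: [-0.4, -0.5, -6.9]
opening: 0.244
```

carry_out --commands '[[[0,0,0,0,0,0,0],[0,0,0,0,0,0,0],[0,0,0,0,0,0,0],[0,0,0,0,0,0,0]]]'

```text
clock: 4.97
tool_pos: [0.5417, 0.2841, 0.2596]
eef_rot: [0.511, 0.82, 0.252, -0.058]
contact_force: [0.1, 0.1, -5.6]
opening: 0.244
```

```bash
python3 - <<'E'
from h import *
from plant import r
st=r.get_state();print(st["clock"],st["tool_pos"],st["contact_force"],st["moment"],st["opening"]*88,st["q"].round(2))
y=yaw_to(st,0);print([v.round(3).tolist() for v in y],np.degrees(np.arccos(-y[2][2])))
for n in("side","top","wrist"):
    s=r.snapshot(n);cv2.imwrite(f"pics/{n}4.png",s["pixels"][:,:,::-1]);np.save(n+"4.npy",s,allow_pickle=True)
a=cv2.imread("pics/side4.png")[130:330,160:360];b=cv2.imread("pics/top4.png")[130:290,120:280]
cv2.imwrite("pics/st4.png",np.hstack([cv2.resize(a,(400,400)),cv2.resize(b,(400,400))]))
E
```

```text
4.9667 [0.54172538 0.28413954 0.25962796] [ 0.084103    0.12624902 -5.56289798] [-1.16375885  0.43281928 -0.02006949] 21.483940425969553 [-0.03  0.62 -0.53  1.93 -0.27  0.3   0.29]
[[0.867, 0.351, 0.353], [-0.47, 0.809, 0.353], [0.162, 0.472, -0.867]] 29.94141355823144
```

View pics/st4.png

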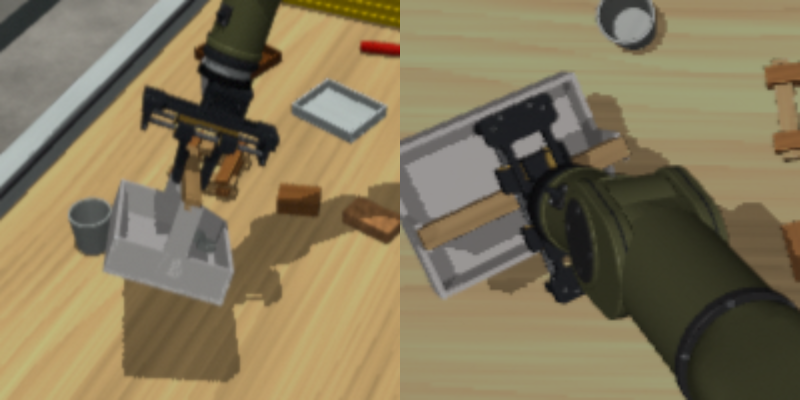

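View pics/wrist4.png

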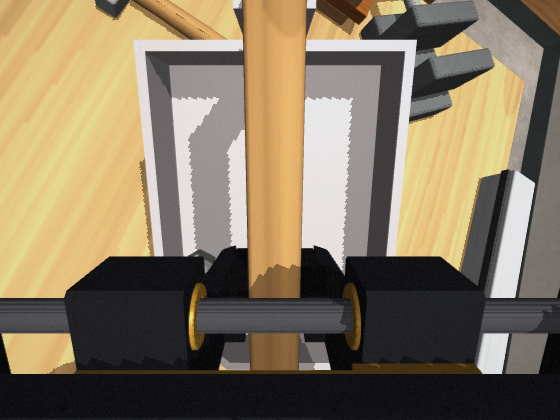

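```bash
python3 - <<'E'
import cv2,numpy as np
a=cv2.imread("pics/side4.png")[210:290,205:285]
cv2.imwrite("pics/s4z.png",cv2.resize(a,(600,600),interpolation=cv2.INTER_CUBIC))
E
```

```text
(no output)
```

View pics/s4z.png

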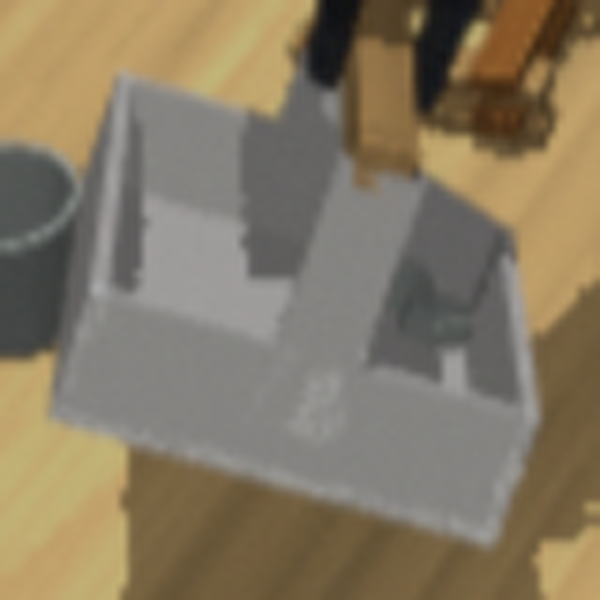

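```bash
cat > plan.py <<'E'
from h import *
from plant import r
TR=np.array([.5265,-.256]);CC=np.array([-.0875,-.0575,.109])
def toolT(P): P=np.array(P)/1e3;return np.c_[P[:,0],-P[:,1],.109-P[:,2]]
def geom(Rq,pos):
    rim=Rq.apply(toolT(TOTE))+pos;bot=Rq.apply(toolT([[a,b,0] for a,b,_ in TOTE]))+pos
    g=Rq.apply([[sx*.0375,sy*.094,-.056-d] for sx in(-1,1) for sy in(-1,1) for d in (0,.1)])+pos
    return rim,bot,g
E
python3 - <<'E'
from plan import *
st=r.get_state();q=R.from_quat(st["eef_rot"]);print("corner now",q.apply(CC)+st["tool_pos"])
s=np.load("top.npy",allow_pickle=True).item()
print("bottle cap",ray(s,(353,138),.165),"body",ray(s,(348,150),.06))
for a in(-10,0,10,20,30,40):
    Q=R.from_euler('z',a,degrees=True)*q;pos=np.r_[TR,.058]-Q.apply(CC)
    rim,bot,g=geom(Q,pos)
    d=lambda P:np.linalg.norm(P[:,:2]-[.735,-.183],axis=1).min().round(3)
    print(a,pos.round(3),"rim",rim.max(0).round(3),d(rim),"bot",bot.min(0).round(3),"g",d(g),g.max(0).round(3),g.min(0).round(3))
E
```

```text
corner now [0.55077114 0.24486058 0.11432312]
bottle cap [ 0.74024062 -0.18146596  0.165     ] body [ 0.72891726 -0.18288585  0.06      ]
-10 [ 0.524 -0.216  0.204] rim [ 0.647 -0.078  0.22 ] 0.124 bot [ 0.442 -0.271  0.058] g 0.145 [ 0.609 -0.189  0.385] [ 0.389 -0.335  0.206]
0 [ 0.517 -0.217  0.204] rim [ 0.648 -0.072  0.22 ] 0.109 bot [ 0.414 -0.266  0.058] g 0.14 [ 0.608 -0.18   0.385] [ 0.393 -0.354  0.206]
10 [ 0.511 -0.219  0.204] rim [ 0.645 -0.071  0.22 ] 0.101 bot [ 0.389 -0.261  0.058] g 0.138 [ 0.604 -0.173  0.385] [ 0.401 -0.369  0.206]
20 [ 0.505 -0.222  0.204] rim [ 0.639 -0.077  0.22 ] 0.1 bot [ 0.369 -0.257  0.058] g 0.141 [ 0.598 -0.169  0.385] [ 0.413 -0.381  0.206]
30 [ 0.499 -0.226  0.204] rim [ 0.629 -0.087  0.22 ] 0.106 bot [ 0.353 -0.262  0.058] g 0.147 [ 0.599 -0.167  0.385] [ 0.42  -0.39   0.206]
40 [ 0.494 -0.232  0.204] rim [ 0.616 -0.103  0.22 ] 0.12 bot [ 0.343 -0.267  0.058] g 0.149 [ 0.597 -0.168  0.385] [ 0.43  -0.394  0.206]
```

carry_out --commands '[[[0,0,0,-0.7,-0.3,-0.4,0],[0,0,0,-2,-1,-1.2,0],[0,0,0,-3.9,-2,-2.4,0],[0,0,0,-5.9,-3,-3.6,0],[0,0,0,-7.9,-4,-4.8,0],[0,0,0,-9.9,-5,-6,0],[0,0,0,-11.9,-6,-7.2,0],[0,0,0,-13.9,-7,-8.4,0],[0,0,0,-15.9,-8,-9.6,0],[0,0,0,-17.9,-9,-10.8,0]]]'

```text
clock: 5.95
tool_pos: [0.5305, 0.0538, 0.2584]
eef_rot: [0.512, 0.819, 0.252, -0.057]
contact_force: [0.3, 0.3, -6.2]
opening: 0.241
```

```bash
python3 - <<'E'
from plan import *
st=r.get_state();q=R.from_quat(st["eef_rot"]);print(st["clock"],st["tool_pos"],st["contact_force"],st["q"].round(2),q.as_matrix().round(3).tolist())
print(need(st,[.517,-.217,.25]),need(st,[.517,-.217,.204]))
E
```

```text
5.95 [0.53049605 0.0538202  0.25836573] [ 0.28033309  0.29535049 -6.16745004] [ 0.54  0.64 -0.7   1.99 -0.21  0.46  0.62] [[-0.469, 0.868, 0.164], [0.81, 0.349, 0.471], [0.352, 0.354, -0.866]]
[-21.6  -10.91 -12.26] [-23.22 -12.54  -8.28]
```

carry_out --commands '[[[0,0,0,-2,-1,-1.2,0],[0,0,0,-4,-2,-2.4,0],[0,0,0,-6,-3,-3.5,0],[0,0,0,-8,-4,-4.6,0],[0,0,0,-10,-5,-5.7,0],[0,0,0,-12,-6,-6.8,0],[0,0,0,-14,-7,-7.9,0],[0,0,0,-15.8,-7.9,-8.9,0],[0,0,0,-17.4,-8.7,-9.8,0],[0,0,0,-18.6,-9.3,-10.5,0]]]'

```text
clock: 6.78
tool_pos: [0.5199, -0.1808, 0.2501]
eef_rot: [0.513, 0.819, 0.251, -0.056]
contact_force: [0.4, -0.2, -6.1]
opening: 0.242
```

carry_out --commands '[[[0,0,0,-0.6,-0.3,-0.4,0],[0,0,0,-1,-0.5,-0.6,0],[0,0,0,-1,-0.5,-0.6,0],[0,0,0,-1,-0.5,-0.6,0]]]'

```text
clock: 7.12
tool_pos: [0.5192, -0.1883, 0.2507]
eef_rot: [0.511, 0.82, 0.252, -0.058]
contact_force: [-0.0, 0.9, -6.2]
opening: 0.242
```

```bash
python3 - <<'E'
from plan import *
st=r.get_state();q=R.from_quat(st["eef_rot"]);print(st["clock"],st["tool_pos"],st["contact_force"],st["q"].round(2))
print(need(st,[.517,-.217,.25]),need(st,[.517,-.217,.204]))
for n in("side","top","wrist"):
    s=r.snapshot(n);cv2.imwrite(f"pics/{n}5.png",s["pixels"][:,:,::-1]);print(n,proj(s,[q.apply(CC)+st["tool_pos"],[TR[0],TR[1],.025]]).round())
a=cv2.imread("pics/side5.png")[90:290,210:410];b=cv2.imread("pics/top5.png")[130:290,260:420]
cv2.imwrite("pics/st5.png",np.hstack([cv2.resize(a,(400,400)),cv2.resize(b,(400,400))]))
E
```

```text
7.1167 [ 0.51922443 -0.1883414   0.25070812] [-0.03207837  0.86846419 -6.23954133] [ 0.94  0.75 -0.69  1.74 -0.1   0.82  0.91]
[-2.24 -1.22 -1.33] [-3.86 -2.85  2.65]
side [[326. 168.]
 [328. 182.]]
top [[366. 218.]
 [371. 220.]]
wrist [[206. 312.]
 [181. 325.]]
```

View pics/st5.png

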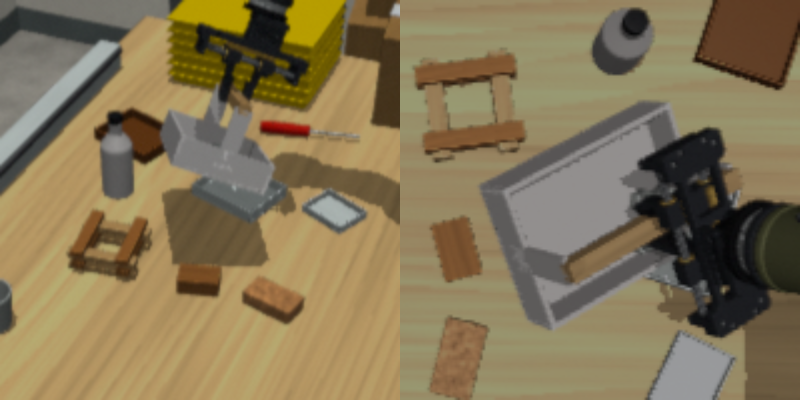

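View pics/wrist5.png

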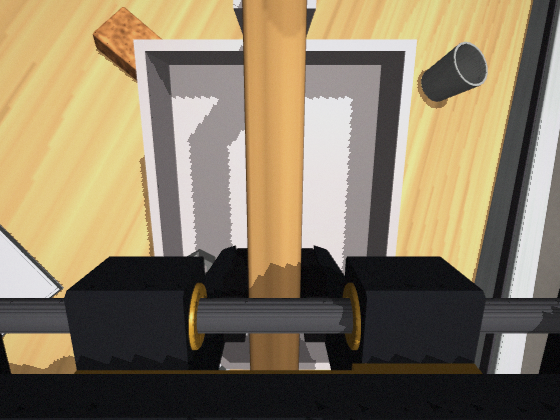

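```bash
python3 - <<'E'
import cv2,numpy as np
from plan import *
w=np.load("wrist4.npy",allow_pickle=True).item()
a=cv2.imread("pics/wrist5.png")[220:380,140:260]
b=cv2.imread("pics/side5.png")[130:200,280:350]
s=r.snapshot("wrist");st=r.get_state();q=R.from_quat(st["eef_rot"])
P=toolT([[x,60.5,19] for x in(-40,-30,-20,-10,0,10,20)]);print(proj(s,q.apply(P)+st["tool_pos"]).round())
cv2.imwrite("pics/z5.png",np.hstack([cv2.resize(a,(375,500),interpolation=3),cv2.resize(b,(420,500),interpolation=2)]))
E
```

```text
[[194. 269.]
 [193. 257.]
 [192. 245.]
 [191. 232.]
 [191. 219.]
 [190. 205.]
 [189. 192.]]
```

View pics/z5.png

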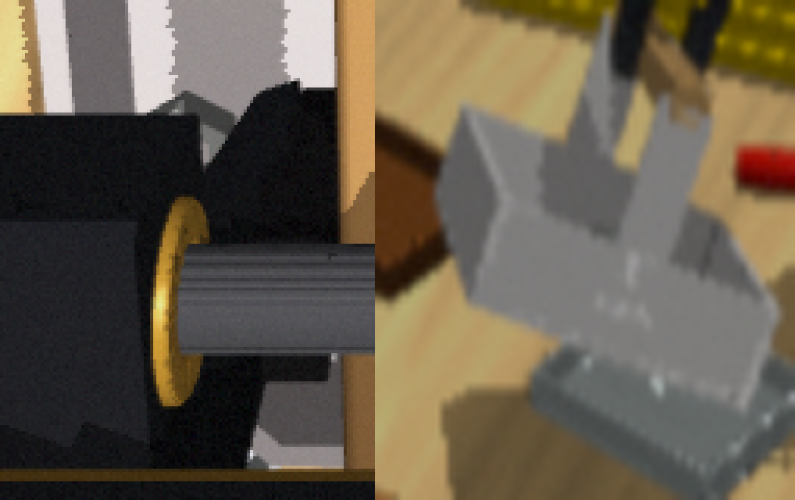

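```bash
cat > ov.py <<'E'
from plan import *
def ov(s,q,pos,nuts,box,size,out,img):
    im=cv2.imread(img)[box[1]:box[3],box[0]:box[2]];k=size/(box[2]-box[0]);im=cv2.resize(im,None,fx=k,fy=k,interpolation=2)
    d=lambda P,c:cv2.polylines(im,[((proj(s,q.apply(toolT(P))+pos)-[box[0],box[1]]+.5)*k).round().astype(int)],True,c)
    an=np.linspace(0,2*np.pi,25)
    for n in nuts:
        d(np.c_[n[0]+12.7*np.cos(an),n[1]+12.7*np.sin(an),0*an+19],(0,0,255))
    d(TOTE,(0,255,0));d([[-104,-74,6],[-104,37.5,6],[-67.5,74,6],[104,74,6],[104,-74,6]],(255,0,0))
    cv2.imwrite(out,im)
E
python3 - <<'E'
from ov import *
st=dict(p=np.array([0.54172538,0.28413954,0.25962796]),q=R.from_quat([0.511,0.82,0.252,-0.058]))
N=[(-75,60),(-48,60),(-91,41),(-66,35)]
ov(np.load("side4.npy",allow_pickle=True).item(),st["q"],st["p"],N,(205,210,285,290),400,"pics/o1.png","pics/side4.png")
ov(np.load("wrist4.npy",allow_pickle=True).item(),st["q"],st["p"],N,(140,200,300,420),290,"pics/o2.png","pics/wrist4.png")
a=cv2.imread("pics/o1.png");b=cv2.imread("pics/o2.png");cv2.imwrite("pics/o.png",np.hstack([a,b[:400] if b.shape[0]>=400 else cv2.copyMakeBorder(b,0,400-b.shape[0],0,0,0)]))
E
```

```text
(no output)
```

View pics/o.png

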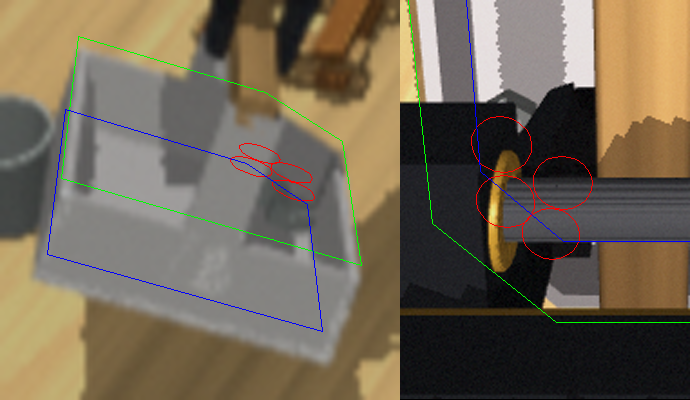

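carry_out --commands '[[[-0.02,0.1,0,0,0,-1,0],[-0.0,0.2,0,0,0,-2,0],[0.05,0.25,0,0,0,-2,0],[0.05,0.25,0,0,0,-2,0],[0,0.2,0,0,0,-2,0],[-0.1,0.12,0,0,0,-2,0],[-0.2,0.05,0,0,0,-2,0],[-0.25,0,0,0,0,-2,0],[-0.2,0,0,0,0,-2,0],[-0.1,0.1,0,0,0,-2,0]]]'

```text
clock: 8.15
tool_pos: [0.5098, -0.1963, 0.2675]
eef_rot: [0.503, 0.801, 0.318, -0.068]
contact_force: [-0.0, 2.0, -5.3]
opening: 0.24
```

carry_out --commands '[[[0.1,0.1,0,0,0,0,0],[0.15,0.15,0,0,0,0,0],[0.1,0.1,0,0,0,0,0],[0,0,0,0,0,0,0],[-0.1,-0.1,0,0,0,0,0],[0,0,0,0,0,0,0],[0,0,0,0,0,0,0],[0,0,0,0,0,0,0],[0,0,0,0,0,0,0]]]'

```text
clock: 8.9
tool_pos: [0.5188, -0.1996, 0.2692]
eef_rot: [0.503, 0.801, 0.32, -0.061]
contact_force: [-0.4, 0.3, -4.9]
opening: 0.238
```

```bash
python3 - <<'E'
from ov import *
st=r.get_state();q=R.from_quat(st["eef_rot"]);print(st["clock"],st["tool_pos"],st["contact_force"],st["q"].round(2),np.degrees(np.arccos(-q.as_matrix()[2,2])),q.as_matrix().round(3).tolist())
for n in("side","wrist"):
    s=r.snapshot(n);cv2.imwrite(f"pics/{n}6.png",s["pixels"][:,:,::-1])
    N=[(-75,60),(-48,60),(-91,41),(-66,35)]
    ov(s,q,st["tool_pos"],N,(275,110,355,190) if n=="side" else (140,200,300,360),390,f"pics/o{n}.png",f"pics/{n}6.png")
a=cv2.resize(cv2.imread("pics/side6.png")[110:190,275:355],(390,390),interpolation=2)
b=cv2.resize(cv2.imread("pics/wrist6.png")[200:360,140:300],(390,390),interpolation=2)
cv2.imwrite("pics/o6.png",np.hstack([a,b]));cv2.imwrite("pics/oo6.png",np.hstack([cv2.imread("pics/oside.png"),cv2.imread("pics/owrist.png")]))
E
```

```text
8.9 [ 0.51882983 -0.19958989  0.26923889] [-0.43061051  0.31024741 -4.91082119] [ 1.05  0.79 -0.77  1.71 -0.19  0.86  1.02] 38.07555352651773 [[-0.487, 0.844, 0.224], [0.766, 0.289, 0.574], [0.42, 0.452, -0.787]]
```

View pics/o6.png

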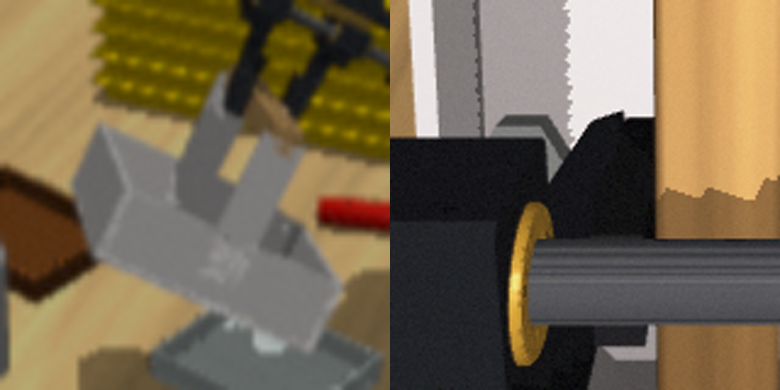

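View pics/oo6.png

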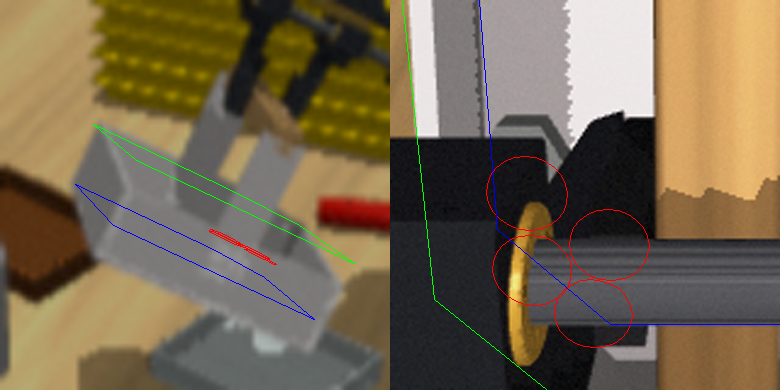

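```bash
python3 - <<'E'
from ov import *
st=r.get_state();q=R.from_quat(st["eef_rot"])
s=r.snapshot("wrist");cv2.imwrite("pics/w7.png",s["pixels"][:,:,::-1])
ov(s,q,st["tool_pos"],[(-36,60)],(0,0,560,420),560,"pics/o7.png","pics/w7.png")
E
```

```text
(no output)
```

View pics/o7.png

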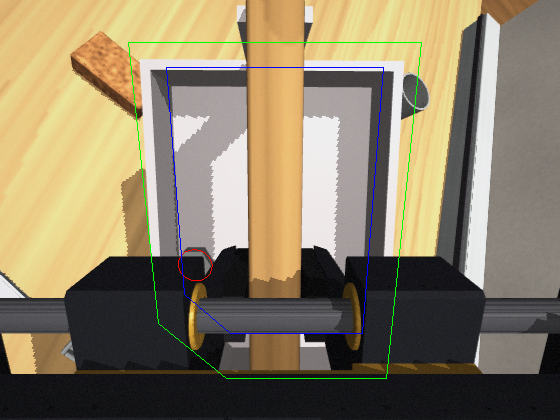

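```bash
cat >> plan.py <<'E'
def fitslip(s,st,M,uv,x0=(0,0,0)):
    q=R.from_quat(st["eef_rot"]);M=np.array(M,float)
    def W(p):
        T=toolT(M);g=np.array([0,0,-.011]);T=R.from_rotvec([0,p[0],0]).apply(T-g)+g+[p[1],0,p[2]]
        return q.apply(T)+st["tool_pos"]
    o=least_squares(lambda p:np.r_[(proj(s,W(p))-np.array(uv)).ravel(),(p[1:])*200],x0)
    tz=q.apply(R.from_rotvec([0,o.x[0],0]).apply([0,0,-1]));cc=W_(q,st,o.x,[[-87.5,57.5,0]])
    return o.x,o.fun.round(1),tz,cc
def W_(q,st,p,M):
    T=toolT(M);g=np.array([0,0,-.011]);T=R.from_rotvec([0,p[0],0]).apply(T-g)+g+[p[1],0,p[2]];return q.apply(T)+st["tool_pos"]
E
python3 - <<'E'
from plan import *
M=[[110,80,50],[110,-80,50],[104,74,6],[104,-74,6]]
s=r.snapshot("wrist");st=r.get_state()
x,f,tz,cc=fitslip(s,st,M,[(141,61),(404,61),(168,86),(372,86)]);print("now",np.degrees(x[0]),x,f,np.degrees(np.arccos(tz[2])),tz.round(3),cc)
q=R.from_quat(st["eef_rot"]);C=q*R.from_rotvec([0,x[0],0]);print("tote x,y z-comps",C.apply([1,0,0])[2],C.apply([0,-1,0])[2])
s=np.load("wrist4.npy",allow_pickle=True).item();st=dict(tool_pos=np.array([0.54172538,0.28413954,0.25962796]),eef_rot=[0.511,0.82,0.252,-0.058])
print("4",fitslip(s,st,M,[(134,41),(416,41),(168,66),(382,66)]))
E
```

```text
now -5.176183594798075 [-0.09034145 -0.000573    0.00721601] [-0.4 -0.3  2.1 -0.   5.1  0.1  1.8  0.4 -0.1  1.4] 34.714451929950556 [-0.264 -0.505  0.822] [[ 0.54054806 -0.22910978  0.11607409]]
tote x,y z-comps 0.3504083925192086 -0.44892010696970613
4 (array([-0.00503233,  0.00202306,  0.00541505]), array([-2. , -0.1, -0.4, -0. , -0. ,  0.1, -2.1,  0.1,  0.4,  1.1]), array([-0.16473019, -0.46829768,  0.86807906]), array([[0.55094525, 0.2481998 , 0.11019843]]))
```

```bash
python3 - <<'E'
from plan import *
def inv(s,st,p,uv,z=19):
    q=R.from_quat(st["eef_rot"])
    return least_squares(lambda a:(proj(s,W_(q,st,p,[[a[0],a[1],z]]))-uv).ravel(),[-40,50]).x.round(1)
s=r.snapshot("wrist");st=r.get_state();p=[-.0903,-.0006,.0072]
for uv in[(185,248.4),(203.6,248.4),(212,262)]:print(inv(s,st,p,uv))
for z in(6,):print("wallfloor",inv(s,st,p,(177,235),z))
s=np.load("wrist4.npy",allow_pickle=True).item();st=dict(tool_pos=np.array([0.54172538,0.28413954,0.25962796]),eef_rot=[0.511,0.82,0.252,-0.058])
print(inv(s,st,[-.005,.002,.0054],(201,250)),inv(s,st,[-.005,.002,.0054],(190,256)))
E
```

```text
[-16.   67.3]
[-16.   53.2]
[-26.7  47.1]
wallfloor [-8.7 76.8]
[-27.8  55.6] [-32.7  64.3]
```

carry_out --commands '[[[0.04,0.01,0,0,0,0,0],[0.09,0.03,0,0,0,0,0],[0.15,0.06,0,0,0,0,0],[0.21,0.09,0,0,0,0,0],[0.27,0.11,0,0,0,0,0],[0.3,0.12,0,0,0,0,0],[0.3,0.12,0,0,0,0,0],[0.3,0.12,0,0,0,0,0],[0.3,0.12,0,0,0,0,0],[0.3,0.12,0,0,0,0,0]]]'

```text
clock: 9.98
tool_pos: [0.5155, -0.1993, 0.2677]
eef_rot: [0.468, 0.834, 0.226, -0.187]
contact_force: [0.5, -0.1, -5.7]
opening: 0.243
```

```bash
python3 - <<'E'
from ov import *
st=r.get_state();q=R.from_quat(st["eef_rot"]);print(st["clock"],st["tool_pos"],st["contact_force"],q.as_matrix().round(3).tolist())
s=r.snapshot("wrist");cv2.imwrite("pics/w8.png",s["pixels"][:,:,::-1])
b=r.snapshot("side")["pixels"][:,:,::-1];cv2.imwrite("pics/s8.png",b)
a=cv2.resize(cv2.imread("pics/w8.png")[0:380,100:480],(400,400));b=cv2.resize(b[110:190,275:355],(390,390),interpolation=2)
b=cv2.copyMakeBorder(b,0,10,0,0,0);cv2.imwrite("pics/o8.png",np.hstack([a,b]))
E
```

```text
9.9833 [ 0.51552075 -0.19929432  0.26766965] [ 0.46193867 -0.11902989 -5.71486209] [[-0.492, 0.865, -0.099], [0.696, 0.46, 0.552], [0.523, 0.203, -0.828]]
```

View pics/o8.png

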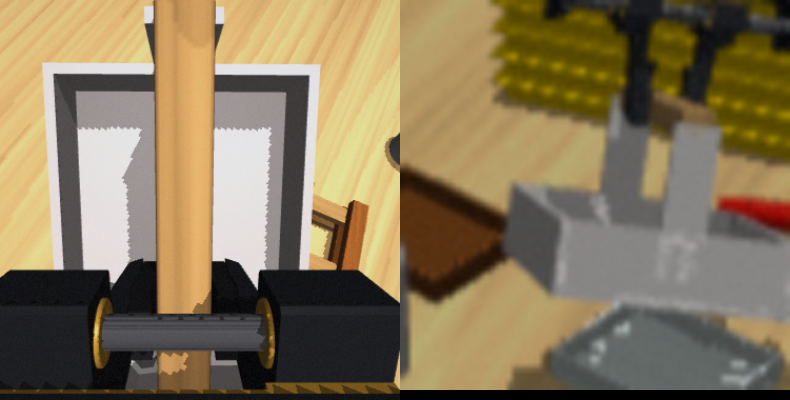

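carry_out --commands '[[[-0.02,0,0,0,0,0,0],[-0.05,0,0,0,0,0,0],[-0.08,0,0,0,0,0,0],[-0.11,0,0,0,0,0,0],[-0.14,0,0,0,0,0,0],[-0.17,0,0,0,0,0,0],[-0.2,0,0,0,0,0,0],[-0.22,0,0,0,0,0,0],[-0.22,0,0,0,0,0,0],[-0.22,0,0,0,0,0,0]]]'

```text
clock: 10.92
tool_pos: [0.5155, -0.1992, 0.2677]
eef_rot: [0.486, 0.804, 0.316, -0.135]
contact_force: [0.0, 1.1, -5.2]
opening: 0.245
```

```bash
python3 - <<'E'
from ov import *
st=r.get_state();q=R.from_quat(st["eef_rot"]);print(st["clock"],st["tool_pos"],st["contact_force"],q.as_matrix().round(3).tolist())
s=r.snapshot("wrist");cv2.imwrite("pics/w9.png",s["pixels"][:,:,::-1])
b=r.snapshot("side")["pixels"][:,:,::-1];cv2.imwrite("pics/s9.png",b)
cv2.imwrite("pics/w9z.png",cv2.resize(cv2.imread("pics/w9.png")[0:400,60:480],None,fx=1.4,fy=1.4))
cv2.imwrite("pics/s9z.png",cv2.resize(b[110:200,275:365],(600,600),interpolation=2))
E
```

```text
10.9167 [ 0.51553127 -0.19918076  0.26765489] [ 0.04646482  1.09472763 -5.24765516] [[-0.492, 0.866, 0.091], [0.695, 0.328, 0.639], [0.524, 0.378, -0.764]]
```

View pics/w9z.png

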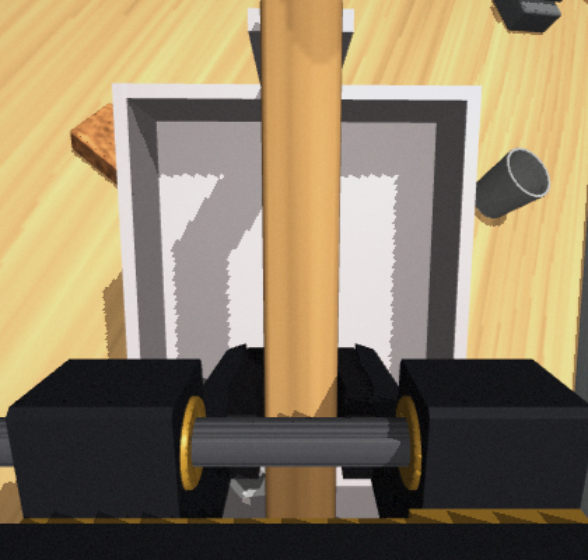

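View pics/s9z.png

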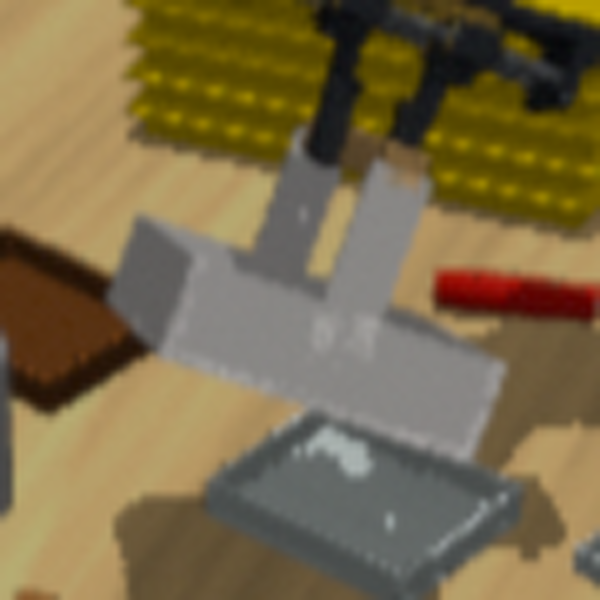

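```bash
cat >> plan.py <<'E'
def inv(s,st,p,uv,z=19):
    q=R.from_quat(st["eef_rot"])
    return least_squares(lambda a:(proj(s,W_(q,st,p,[[a[0],a[1],z]]))-uv).ravel(),[-60,30]).x.round(1)
E
python3 - <<'E'
from plan import *
M=[[110,80,50],[110,-80,50],[104,74,6],[104,-74,6]]
s=r.snapshot("wrist");st=r.get_state()
x,f,tz,cc=fitslip(s,st,M,[(140.7,61.4),(403.6,62.9),(172.9,87),(372,87)]);print("now",np.degrees(x[0]),x,f,np.degrees(np.arccos(tz[2])),tz.round(3),cc)
q=R.from_quat(st["eef_rot"]);C=q*R.from_rotvec([0,x[0],0]);print("slopes",np.degrees(np.arcsin([C.apply([1,0,0])[2],C.apply([0,-1,0])[2]])))
for uv in[(237,350),(228,345),(246,345),(196,257)]:print(uv,inv(s,st,x,uv))
cv2.imwrite("pics/w10z.png",cv2.resize(s["pixels"][325:377,200:340,::-1],None,fx=5,fy=5,interpolation=2))
print(proj(s,W_(q,st,x,[[-104,0,6],[-104,0,50],[-104,37,6],[-104,-30,6],[-110,35,50],[-70,30,19],[-35,60,19]])).round())
E
```

```text
now -5.433860743997808 [-0.09483876 -0.00023378  0.00852166] [ 2.1  0.5  2.5 -0.9  1.9  0.3  2.   0.3 -0.   1.7] 35.93226992241227 [-0.137 -0.571  0.81 ] [[ 0.52518843 -0.21646631  0.1116453 ]]
slopes [ 26.63186911 -22.25483354]
(237, 350) [-100.7   30.2]
(228, 345) [-96.3  37.3]
(246, 345) [-96.3  22.8]
(196, 257) [-22.8  60.2]
[[274. 345.]
 [274. 379.]
 [231. 345.]
 [310. 345.]
 [226. 387.]
 [236. 314.]
 [197. 272.]]
```

View pics/w10z.png

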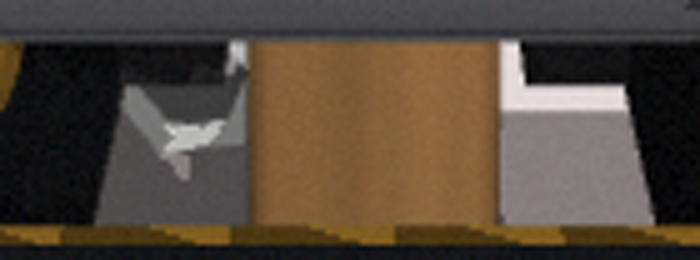

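carry_out --commands '[[[0,0,0,-0.2,-0.1,0.1,0],[0,0,0,-0.7,-0.4,0.2,0],[0,0,0,-1.4,-0.8,0.5,0],[0,0,0,-2.2,-1.2,0.7,0],[0,0,0,-3,-1.7,1,0],[0,0,0,-3.8,-2.1,1.3,0],[0,0,0,-4.5,-2.5,1.5,0],[0,0,0,-5,-2.8,1.7,0],[0,0,0,-5.3,-3,1.8,0],[0,0,0,-5.4,-3,1.8,0]]]'

```text
clock: 11.9
tool_pos: [0.5179, -0.2351, 0.2135]
eef_rot: [0.486, 0.804, 0.316, -0.135]
contact_force: [-0.3, -0.2, -5.7]
opening: 0.243
```

carry_out --commands '[[[0,0,0,0,0,0,0],[0,0,0,0,0,0,0],[0,0,0,0,0,0,0],[0,0,0,0,0,0,0],[0,0,0,0,0,0,0],[0,0,0,0,0,0,0]]]'

```text
clock: 12.4
tool_pos: [0.5183, -0.2345, 0.2146]
eef_rot: [0.485, 0.804, 0.316, -0.134]
contact_force: [-0.2, 1.1, -5.9]
opening: 0.241
```

```bash
python3 - <<'E'
from ov import *
st=r.get_state();q=R.from_quat(st["eef_rot"]);print(st["clock"],st["tool_pos"],st["contact_force"],q.as_matrix().round(3).tolist())
for n in("wrist","side","top"):
    s=r.snapshot(n);im=s["pixels"][:,:,::-1].copy();cv2.imwrite(f"pics/{n}11.png",im)
    p=[-.0948,-.0002,.0085]
    u=proj(s,W_(q,st,p,[[-87.5,57.5,0],[-110,35,0],[-65,80,0],[-110,35,50],[-65,80,50]])).round(1);print(n,u.tolist())
    if n=="side":
        for a in u:cv2.circle(im,tuple(int(v) for v in a),1,(0,0,255),-1)
        cv2.imwrite("pics/s11z.png",cv2.resize(im[120:210,275:365],(600,600),interpolation=2))
cv2.imwrite("pics/w11z.png",cv2.resize(cv2.imread("pics/wrist11.png")[0:400,60:480],None,fx=1.4,fy=1.4))
E
```

```text
12.4 [ 0.51830535 -0.23452573  0.21461032] [-0.24930609  1.05527405 -5.91619728] [[-0.493, 0.865, 0.091], [0.695, 0.329, 0.639], [0.523, 0.378, -0.764]]
wrist [[207.0, 323.1], [233.8, 347.2], [179.5, 298.3], [225.4, 387.1], [159.1, 329.0]]
side [[328.2, 175.2], [321.4, 172.3], [335.0, 178.2], [326.3, 159.6], [340.1, 165.2]]
top [[371.5, 219.4], [374.7, 209.0], [368.3, 229.8], [387.7, 210.6], [381.2, 232.0]]
```

View pics/s11z.png

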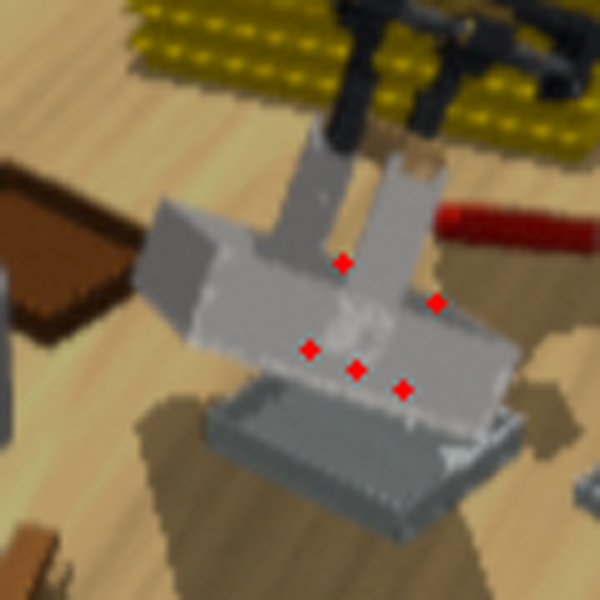

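View pics/w11z.png

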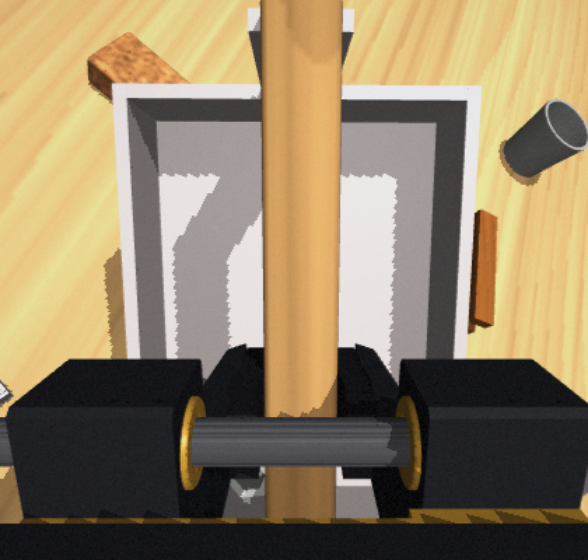

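View pics/top11.png

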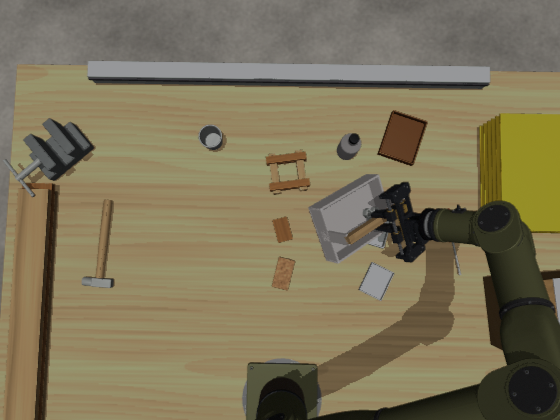

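```bash
python3 - <<'E'
from ov import *
st=r.get_state();q=R.from_quat(st["eef_rot"]);p=[-.0948,-.0002,.0085];out=[]
for n,b in(("side",(285,130,365,210)),("top",(305,165,405,265))):
    s=r.snapshot(n);im=s["pixels"][:,:,::-1].copy();k=390/(b[2]-b[0])
    im=cv2.resize(im[b[1]:b[3],b[0]:b[2]],(390,390),interpolation=2);out.append(im.copy()) if n=="top" else 0
    def d(P,c):cv2.polylines(im,[((proj(s,W_(q,st,p,P))-[b[0],b[1]]+.5)*k).round().astype(int)],True,c)
    d(TOTE,(0,255,0));d([[a,c,0] for a,c,_ in TOTE],(255,0,0));d([[110,0,130],[-110,0,130]],(0,0,255));out.append(im)
    if n=="top":
        print([inv(s,st,p,uv) for uv in[(370,213),(375,200)]])
cv2.imwrite("pics/o12.png",np.hstack([out[0],out[2]]));cv2.imwrite("pics/t12.png",out[1])
E
```

```text
[array([-72. ,  27.3]), array([-103.1,    1.2])]
```

View pics/o12.png

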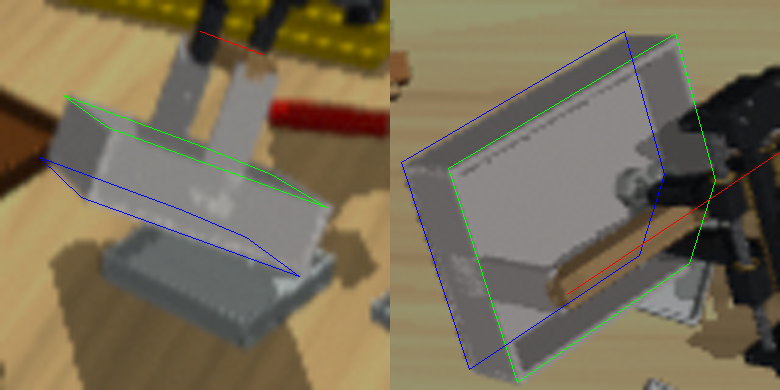

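View pics/t12.png

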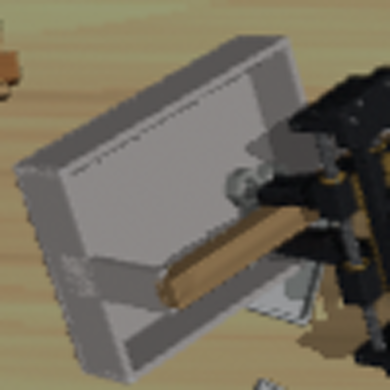

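```bash
python3 - <<'E'
from plant import r
st=r.get_state();print(st["clock"],st["tool_pos"],st["contact_force"],abs(st["qd"]).max(),st["opening"])
print(r.finish_job())
E
```

```text
12.65 [ 0.51825908 -0.23459972  0.21440468] [-0.18019697 -0.40830835 -6.49240834] 0.000895370444837937 0.23952249118171712
the job is handed in; nothing more can be done
None
```

I picked up the tote by its bar, tilted it until the nuts had slid into the cut-off corner, and handed the job in at 12.65 s. The arm is still holding it tilted over the larger aluminium tray.

- **Tilt and slip:** My fit puts the tote at about 36° (27° along its x, 22° along its y). The bar slipped about 5° in the jaws when I shook the tote to pack the nuts. The last pictures show no further slip.
- **Corner over the tray:** The cut-off corner is over the middle of the tray, about 3 cm above its rim by the fit, and not touching it. The wrist-camera and top-camera fits agree, but the side view puts the tote about 4–6 mm lower.
- **Nuts:** One nut is visible against the cut corner and one just behind it. The gripper hid the other two, so I did not see all four at once. The rest of the tote floor in view was empty, and no nut was visible on the bench. The weight readings stayed between about 4.9 and 6.5 N, too noisy to rule out losing a single nut.
- **Shake:** My first shake lined the nuts up along the side wall. I fixed that by tilting more towards the end wall and then bringing the tote back to the diagonal.
- **Other things:** None of the bystander objects had visibly moved in the last top view.

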